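Post the steel lid into the lid keeper

ROBOT

A 6-joint arm with a two-finger parallel gripper is mounted at the origin on the work surface. World frame = base frame: x ahead of the robot, y to its left, z up, the work surface at z = 0. Lengths are in mm, angles in rad, forces in N, time in s.
With the tool pointing down it reaches from about 275 to 750 mm from the base axis. Payload 10.2 kg.
Tool frame: the origin (TCP) lies midway between the tips of the shut fingers; the grasp point (between the pads) lies 19 mm behind it (ctrl.hold_point_z is the distance from the TCP to the grasp point, in mm); z points along the fingers, y is the direction in which the jaws open and shut (so a half turn about z gives the same grasp; the last joint's range is limited). The gripper opens to 85 mm and grips with 20 to 120 N. Pads are 22 mm wide; open, the fingers measure 114 mm over their backs; the gripper's body (76 mm by 85 mm) begins 54 mm behind the grasp point. The pads swing forward as they close: fully open they stand 13 mm farther back than shut.
Start: joints at [1.015, 0.313, 1.498, -0, 1.331, -0.223], TCP at [171.525, 496.196, 231.294] pointing down, gripper open.
Joint ranges: [-2.94, 2.94], [-0.97, 2.17], [0.19, 2.56], [-1.23, 4.37], [0.02, 3.11], [-2.88, 2.88]. Speed limits (rad/s): [2.39, 2.39, 3.01, 3.14, 3.14, 3.14].

INTERFACE

Orientations are given as a unit quaternion [w, x, y, z].
In Python, from rig import ctrl, capture, get_calibration, ticket, search_frame, outline_of gives the robot as it stands. The module is installed in compiled form; this text tells all that it offers.
- The arm moves only by the tool servo_tool, never from a script. Its argument "motion" is a list of rows, each an object with "dr": the turn, a rotation vector about the tool's x, y, z in units of 10 degrees (1.0 is 10 degrees), a list of three; "delta_pos": the shift along the tool's x, y, z in units of 50 mm (1.0 is 50 mm), a list of three; "hand": the opening, from 0 (shut) to 1 (fully open). In form: [{"dr": [ax, ay, az], "delta_pos": [x, y, z], "hand": hand}, ...]. A call has 1 to 20 rows; each row shifts and turns the pose as measured when the row begins, along the tool's axes as they then stand; what a row does not reach is not made up. A row lasts 1/8 s, in which the tool goes at most 62.5 mm and 10.7 degrees, less where a joint would pass 70% of its speed; a pose out of reach is approached as far as the arm can. A call is refused whole if a number of a shift passes 1 or a number of a turn 1, either way. A call with a gripper value outside its range is refused whole. The fingers move at their own pace and stop on an object; "squeeze" is the grip in N (left out, the last holds). Time passes only in rows, so rows that do not move let the fingers close. It gives the time, the measured TCP pose, the force and the opening at its end, in the units of the state.
- ctrl.sense(): the state, without advancing time (a new reading comes with each control period).
- capture(name): name is "scene" or "top"; returns (picture, depth): 420x560x3 uint8, red, green, blue; 420x560 float32, mm along the optical axis (not along the pixel's ray), 0 where there is no reading.
- get_calibration(name): a dict with "camera_matrix" (3x3 intrinsics, pixels), "distortion" ([k1, k2, p1, p2, k3] as OpenCV has them; the pictures are not rectified), "T" (4x4, takes a point from camera to world coordinates). Camera axes: x right, y down, z forward; pixel columns grow to the right and rows downward; lengths in mm; the calibration is good to about 2 mm. A picture is of the moment at which its call begins. get_calibration takes no time and is no camera call.
- ticket.finish_job(): hands the job in, once; it reports no verdict.
Trained networks look in the newest picture that a camera, given by its name, has taken for a name from the list of things; names that differ only in an ending like _2 or _b are one class to them, and where a whole thing is asked for, a point or a joint stands for the part that bears it (a point fixed in the world has none). Each returns a list of dicts, best first, with "score" (0 to 1); they miss things now and then, are a little off and sometimes report something else, mostly with a low value. They report only what shows in the picture. A call takes as long as a camera call. They do not tell look-alikes from the thing itself.
- search_frame(camera, label): "bbox" ([left, top, right, bottom] in pixels, round what is visible of it).
- outline_of(camera, label): "pixels" (420x560 bool, what is visible of it) and "bbox" ([left, top, right, bottom] in pixels, round what is visible of it).
The state is a dict: "time_s": time; "joints": joint angles; "dq": joint speeds; "tau": joint torques, N m; "eef_pos": TCP position; "ee_rot": TCP orientation; "force": force on the tool from outside, world axes, zero at the start; "wrist_torque": the same for the moment, N m; "grip_width": opening from 0.0 (shut) to 1.0 (fully open).
Only numpy, scipy, OpenCV 4.12 (cv2) and the standard library are available. Lean on these libraries where they do the work, as an engineer would, in place of code of your own. Each camera call takes 0.05 s, during which the arm holds its last target.

TASK

Put the large round steel lid away: slide open the dust shutter on top of the white lid keeper in the hanging basket, take the lid from the drying rack and push it on edge through the slot, past the sprung lips, until it has gone right inside. Then slide the shutter fully shut over the slot again. Leave the two other lids, the baby bottle and the sippy cup where they stand.

Things in the scene. Friction and masses are not known exactly. Their poses are not given: they have to be found in the camera images.
- lid_center (a point): Centre of the large round steel lid: a plain disc, diameter 80 mm, 9 mm thick, 60 g, standing on edge in one of the rack's three places (which one varies). y is the disc's axis, across its thickness (both faces serve); z is up. Its top edge is 40 mm above this point. Pinch it across the thickness by its top part from above; it lifts straight out.
- rack: White drying rack, base 100 x 170 x 6 mm, origin at the centre of its underside, z up. Three places at y = -62, 0 and 62 mm, lids standing in the x-z plane on the base. Each has two guide walls, 30 mm wide (x), to 36 mm above the work surface, that flank the lid's foot.
- small_lid_center (a point): Centre of the small round steel lid, diameter 58 mm, 9 mm thick, in another place of the rack; axes as for the large lid. Leave it.
- square_lid_center (a point): Centre of the white square plastic lid, 80 x 80 x 9 mm, in the remaining place of the rack; y across its thickness. Leave it.
- slot (a point): Middle of the slot in the top of the white keeper, at top surface level, 151 mm above the work surface. z up, y along the slot, x across it, away from the robot. 88 mm long (y), 13 mm wide (x), through a 6 mm thick top; the long edges are bevelled, so the mouth is 19 mm wide. The lid enters on edge, its axis along x. Two sprung lips under the slot's ends hold it up until pushed.
- lips (a point): Midway between the sprung lips, 11 mm below the slot's middle: round, one at each end of the slot, 74 mm apart along y, each yields outward up to 8 mm at 2.5 N per mm. They hold the lid by friction: it needs about 3 to 8 N and stays put when let go while over 15 mm of it still shows. So let go and press its top edge down level with the top; it then drops in.
- basket: Grey basket (170 x 340 mm, rim 85 mm above the work surface) hanging from a low steel rail. Origin: its centre, at work surface level; axes as the slot, which is 20 mm to +x. Fixed in it is the white keeper box, x -72 to 42 mm, y -54 to 54 mm, inner floor 106 mm below its top. The rail runs along y at x = 108 mm, 206 mm above the work surface.
- shutter_bar (a point): Middle of the upright grip bar on the dust shutter; axes as the slot. The bar is 8 mm thick (x), 44 mm long (y), 18 mm high (9 mm above and below this point). It stands on a thin plate, 34 mm (x) by 96 mm (y), whose top is 4 mm above the box top and whose middle is 12 mm to +x of the bar. Bar and plate slide together along x only.
- shutter (a joint): Travel of the shutter in m: 0 fully shut (plate centred over the slot), 0.05 fully open; it grows as the shutter slides along the slot's -x, towards the robot. Takes about 1.2 N, stays where it is left. Below 0.03 it still covers part of the slot. It starts shut or up to 8 mm open.
- baby_bottle: Empty glass baby bottle standing in the basket beside the keeper, 56 mm diameter, 130 mm high, top 175 mm above the work surface; origin at the centre of its underside. Leave it.
- sippy_cup: Yellow sippy cup with a flip-top spout standing in the basket on the other side of the keeper, 65 mm diameter, 106 mm high, top 151 mm above the work surface; origin at the centre of its underside. Leave it.
Not all that is in view belongs to the job. What is shaped like the part that bears lid_center but green, purple or turquoise is not meant.

How it is judged:
By the outcome, as a careful person would: the job done as asked, in the order asked, and still so for the second after the job is handed in, with the robot touching nothing.
It also fails if it takes over 67 s, if anything falls off the work surface, if the arm or the gripper's body presses on something with over 40 N, if the wrist force passes 120 N, or if a joint passes its speed limit or range.

## Working session

There is one attempt and no reset: what is moved stays moved. The work goes in short steps, Python scripts to look and compute and a tool call to move; the robot and the scene stay as the last step left them, time stands still between calls to the robot, and variables do not carry over. Pictures are saved under pics/ and viewed, and the job is handed in when it is done.

Besides the shell and the picture viewer there is one more tool, called as name(argument=value, ...) on one line, values as JSON. servo_tool: Moves the arm, as the interface text tells. Its arguments: {"type":"object","properties":{"motion":{"type":"array"},"squeeze":{"type":"number"}},"required":["motion"]}

```bash
mkdir -p pics; cat > h.py <<'E'
import numpy as np, cv2
from rig import ctrl, capture, get_calibration, ticket, search_frame, outline_of
def cap(n,f):
    p,d=capture(n); cv2.imwrite('pics/'+f+'.png',p[:,:,::-1]); np.savez('pics/'+f+'.npz',p=p,d=d); return p,d
def cloud(n,d):
    c=get_calibration(n); K=np.array(c['camera_matrix'],float); D=np.array(c['distortion'],float); T=np.array(c['T'])
    v,u=np.mgrid[0:420,0:560]
    q=cv2.undistortPoints(np.stack([u,v],-1).reshape(-1,1,2).astype(float),K,D).reshape(420,560,2)
    P=np.concatenate([q*d[...,None],d[...,None]],-1)
    W=P@T[:3,:3].T+T[:3,3]; W[d<=0]=np.nan
    return W
def proj(n,X):
    c=get_calibration(n); T=np.linalg.inv(np.array(c['T']))
    return cv2.projectPoints(np.array(X,float).reshape(-1,1,3),cv2.Rodrigues(T[:3,:3])[0],T[:3,3],np.array(c['camera_matrix'],float),np.array(c['distortion'],float))[0].reshape(-1,2)
E
python3 - <<'E'
from h import *
print(ctrl.sense())
for n in ('scene','top'):
    p,d=cap(n,n+'0'); W=cloud(n,d); print(n,np.array(get_calibration(n)['T']).round(2).tolist())
    for l in ['lid_center','rack','small_lid_center','square_lid_center','basket','shutter_bar','baby_bottle','sippy_cup']:
        for r in outline_of(n,l)[:3]:
            m=r['pixels']; print(l,round(r['score'],2),[round(x) for x in r['bbox']],m.sum(),np.nanmedian(W[m],0).round(0),np.nanpercentile(W[m][:,2],98).round())
E
```

```text
{'time_s': 0.0, 'joints': array([ 1.01461359e+00,  3.13434580e-01,  1.49848568e+00, -2.06335597e-06,
        1.33101121e+00, -2.23400411e-01]), 'dq': array([ 0.00052135, -0.00189844, -0.00034839, -0.00131981,  0.00070977,
        0.00064657]), 'tau': array([-6.36064324e-04, -4.12246764e+01, -2.59750164e+01, -2.02876859e-04,
        3.94647679e-03, -1.56751838e-05]), 'eef_pos': array([171.36513561, 495.95001836, 230.72468011]), 'ee_rot': array([-2.53446364e-04,  1.65624161e-01,  9.86188719e-01, -6.19577947e-04]), 'force': array([ 0.845781  , -0.06384867, -0.46968223]), 'wrist_torque': array([0.05653895, 0.0198825 , 0.03013088]), 'grip_width': 0.9963256831427819}
scene [[0.28, 0.78, -0.55, 1144.85], [0.96, -0.23, 0.16, -155.29], [0.0, -0.58, -0.82, 874.28], [0.0, 0.0, 0.0, 1.0]]
lid_center 0.7 [176, 173, 193, 211] 398 [ 471. -174.   51.] 80.0
lid_center 0.68 [178, 285, 215, 312] 573 [ 731. -197.   51.] 79.0
lid_center 0.61 [239, 280, 274, 314] 546 [762. -89.  51.] 79.0
rack 0.72 [144, 221, 231, 281] 2973 [ 605. -199.    5.] 37.0
rack 0.31 [381, 121, 406, 170] 1043 [537. 272. 139.] 176.
[... 470 characters left out ...]
-0.1, -0.99, 879.1], [0.0, 0.0, 0.0, 1.0]]
lid_center 0.97 [354, 141, 382, 168] 442 [ 725. -195.   53.] 80.0
lid_center 0.92 [349, 255, 372, 293] 364 [ 463. -170.   60.] 80.0
lid_center 0.81 [334, 200, 342, 236] 294 [ 586. -128.   72.] 87.0
rack 0.7 [321, 190, 402, 239] 2426 [ 589. -181.    7.] 36.0
small_lid_center 0.55 [391, 202, 402, 227] 214 [ 595. -253.   53.] 65.0
square_lid_center 0.68 [362, 193, 376, 234] 476 [ 592. -189.   77.] 94.0
basket 0.73 [68, 151, 282, 297] 15000 [576. 162.  65.] 207.0
shutter_bar 0.61 [156, 210, 210, 236] 1032 [567. 172. 156.] 175.0
baby_bottle 0.72 [102, 236, 152, 264] 1090 [520. 268. 154.] 178.0
sippy_cup 0.9 [228, 214, 265, 248] 921 [550.  52. 138.] 153.0
```

```bash
python3 - <<'E'
import cv2
a=cv2.imread('pics/top0.png'); b=cv2.imread('pics/scene0.png')
cv2.imwrite('pics/t0a.png',cv2.resize(a[120:320,60:460],None,fx=2,fy=2,interpolation=cv2.INTER_CUBIC))
cv2.imwrite('pics/s0a.png',cv2.resize(b[110:330,130:480],None,fx=2.2,fy=2.2,interpolation=cv2.INTER_CUBIC))
E
```

```text
(no output)
```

View pics/t0a.png

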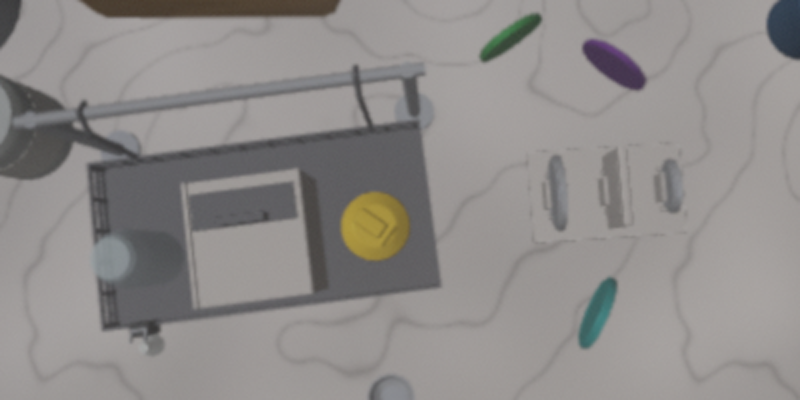

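View pics/s0a.png

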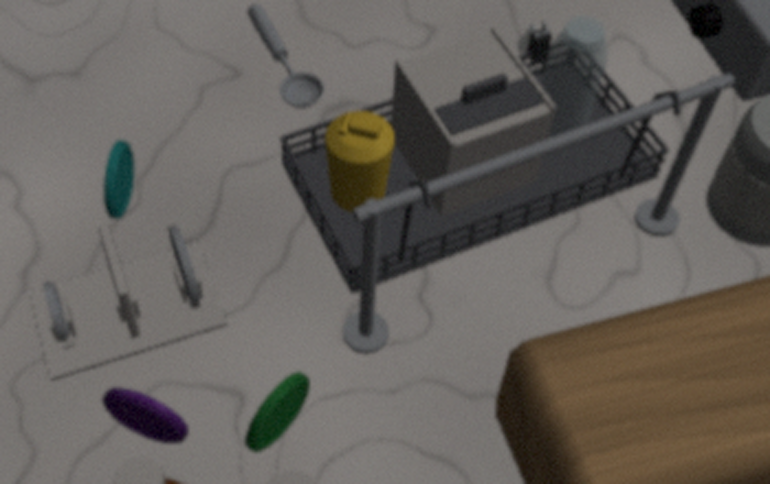

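The top crop shows five lid-shaped things: steel discs at (338,217) and (396,214), and green (315,138), purple (367,153) and turquoise (359,277) decoys. The rack's steel disc at (338,217) is the larger one, so it is the lid meant. The shutter is the dark plate on the keeper at about (183,222). Next I'll measure precisely.

```bash
python3 - <<'E'
from h import *
def rect(Pxy):
    r=cv2.minAreaRect(Pxy.astype(np.float32)); return r
for n in ('top','scene'):
    z=np.load(f'pics/{n}0.npz'); p,d=z['p'],z['d']; W=cloud(n,d)
    X,Y,Z=W[...,0],W[...,1],W[...,2]
    def show(name,m):
        Q=W[m]; c,s,a=rect(Q[:,:2]); print(n,name,m.sum(),'rect c',np.round(c,1),'size',np.round(s,1),'ang',round(a,2),'mean',Q.mean(0).round(1),'zpct',np.percentile(Q[:,2],[2,50,98]).round(1))
        return Q
    show('lid', (abs(X-600)<70)&(abs(Y+130)<22)&(Z>45)&(Z<95))
    show('lidtop', (abs(X-600)<70)&(abs(Y+130)<22)&(Z>75)&(Z<95))
    show('square', (abs(X-600)<70)&(abs(Y+190)<25)&(Z>60)&(Z<105))
    show('small', (abs(X-600)<70)&(abs(Y+253)<25)&(Z>45)&(Z<95))
    show('rack', (abs(X-600)<90)&(abs(Y+190)<120)&(Z>3)&(Z<10)) 
    box=(abs(X-560)<90)&(abs(Y-165)<75)
    show('boxtop',box&(Z>145)&(Z<160))
    g=p.mean(-1)
    show('plate',box&(Z>148)&(Z<161)&(g<110))
    show('bar',box&(Z>163)&(Z<185))
    show('rail',(abs(X-680)<80)&(abs(Y-165)<180)&(Z>195)&(Z<215))
    rim=(abs(X-570)<140)&(abs(Y-165)<220)&(Z>78)&(Z<90); show('rim',rim)
    bt=(abs(X-530)<60)&(abs(Y-270)<50)&(Z>165)&(Z<185); show('bottle',bt)
    show('cup',(abs(X-560)<60)&(abs(Y-50)<50)&(Z>100)&(Z<158))
E
```

```text
top lid 237 rect c [ 586.8 -130.3] size [77.1  9.2] ang 3.69 mean [ 586.2 -129.5   72.9] zpct [47.5 76.7 87.7]
top lidtop 129 rect c [ 587.2 -130.3] size [55.3  9.2] ang 4.24 mean [ 586.8 -130.4   82.3] zpct [75.7 83.  88.2]
top square 321 rect c [ 592.  -192.2] size [78.3 10.9] ang 3.46 mean [ 591.7 -190.4   84.7] zpct [61.3 89.8 94.6]
top small 146 rect c [ 595.8 -255.1] size [53.1  9.8] ang 3.53 mean [ 595.8 -254.3   57. ] zpct [46.2 58.3 65.3]
top rack 2451 rect c [ 599.5 -189.9] size [238.1 179.1] ang 89.6 mean [ 591.3 -187.4    6.2] zpct [3.1 6.3 9.2]
top boxtop 3645 rect c [538.5 168.7] size [114.8 109.2] ang 7.71 mean [537.3 168.1 153. ] zpct [149.2 152.5 157.9]
top plate 789 rect c [532.7 165.1] size [102.3 103.7] ang 7.74 mean [568.5 171.7 155.5] zpct [152.9 155.6 158.1]
top bar 122 rect c [555.6 168.7] size [ 8.  43.3] ang 7.54 mean [555.4 168.  173.2] zpct [164.8 173.6 176. ]
top rail 1424 rect c [659.9 175.6] size [ 26.5 342.5] ang 7.96 mean [661.4 172.3 205.1] zpct [199.  205.4 209.5]
top rim 1022 rect c [552.3 170.1] size [215.5 340. ] ang 7.63 mean [552.4 178.2  84.9]
[... 913 characters left out ...]
 [147.2 152.1 157.6]
scene plate 1303 rect c [539.1 164.9] size [115.6 110.3] ang 8.39 mean [558.3 167.7 153.6] zpct [148.4 153.9 158.2]
scene bar 127 rect c [555.2 167.3] size [ 9.8 44.7] ang 5.95 mean [556.1 165.9 170.3] zpct [163.2 171.3 175.3]
scene rail 1216 rect c [660.3 174. ] size [ 27.3 346.2] ang 7.66 mean [664.4 165.5 203.7] zpct [196.7 204.1 207.9]
scene rim 1140 rect c [556.6 167.2] size [223.5 345.5] ang 7.75 mean [581.1 155.6  83.2] zpct [78.4 83.3 89. ]
scene bottle 251 rect c [520.  280.7] size [39.5 37.5] ang 83.23 mean [522.2 279.2 173.1] zpct [165.2 174.3 177.1]
scene cup 832 rect c [553.4  48.9] size [61.4 63.5] ang 73.87 mean [562.6  45.9 131.2] zpct [102.2 133.6 150.9]
```

```bash
cat >> h.py <<'E'
from scipy.spatial.transform import Rotation as Ro
def go(x,y,z,yaw):
    s=ctrl.sense(); q=s['ee_rot']; R=Ro.from_quat([q[1],q[2],q[3],q[0]])
    a=np.radians(yaw); ty=np.array([np.cos(a),np.sin(a),0]); tz=np.array([0,0,-1.]); tx=np.cross(ty,tz)
    G=Ro.from_matrix(np.stack([tx,ty,tz],1))
    dr=(R.inv()*G).as_rotvec(degrees=True)/10
    D=np.array([x,y,z])-s['eef_pos']
    print('t',round(s['time_s'],2),'pos',s['eef_pos'].round(1),'F',s['force'].round(1),'w',round(s['grip_width'],3),'dr10',dr.round(2),'delta50 now',(R.inv().apply(D)/50).round(3),'after turn',(G.inv().apply(D)/50).round(3))
E
python3 - <<'E'
from h import *
go(555.5,168,231,7.65)
E
```

```text
t 0.9 pos [171.5 496.2 231.3] F [0.  0.7 0.5] w 0.996 dr10 [ 0.   -0.    6.33] delta50 now [-9.403e+00 -3.695e+00  6.000e-03] after turn [-7.528e+00  6.738e+00  6.000e-03]
```

servo_tool(motion=[{"dr": [0, 0, 1], "delta_pos": [0, 0, 0], "hand": 0.5}, {"dr": [0, 0, 1], "delta_pos": [0, 0, 0], "hand": 0.5}, {"dr": [0, 0, 1], "delta_pos": [0, 0, 0], "hand": 0.5}, {"dr": [0, 0, 1], "delta_pos": [0, 0, 0], "hand": 0.5}, {"dr": [0, 0, 1], "delta_pos": [0, 0, 0], "hand": 0.5}, {"dr": [0, 0, 1], "delta_pos": [0, 0, 0], "hand": 0.5}, {"dr": [0, 0, 0.3], "delta_pos": [0, 0, 0], "hand": 0.5}], squeeze=30)

```text
time_s: 1.78
eef_pos: [171.5, 496.2, 231.3]
ee_rot: [0.0, 0.67, 0.742, -0.0]
force: [-0.6, 0.5, -0.2]
grip_width: 0.502
```

```bash
python3 - <<'E'
from h import *
go(555.5,168,231,7.65)
E
```

```text
t 1.77 pos [171.5 496.2 231.3] F [-0.6  0.5 -0.2] w 0.502 dr10 [ 0.    0.   -0.18] delta50 now [-7.310e+00  6.973e+00  6.000e-03] after turn [-7.528e+00  6.737e+00  6.000e-03]
```

servo_tool(motion=[{"dr": [0, 0, -0.18], "delta_pos": [0, 0, 0], "hand": 0.5}, {"dr": [0, 0, 0], "delta_pos": [-0.8, 0.7, 0], "hand": 0.5}, {"dr": [0, 0, 0], "delta_pos": [-0.8, 0.7, 0], "hand": 0.5}, {"dr": [0, 0, 0], "delta_pos": [-0.8, 0.7, 0], "hand": 0.5}, {"dr": [0, 0, 0], "delta_pos": [-0.8, 0.7, 0], "hand": 0.5}, {"dr": [0, 0, 0], "delta_pos": [-0.8, 0.7, 0], "hand": 0.5}, {"dr": [0, 0, 0], "delta_pos": [-0.8, 0.7, 0], "hand": 0.5}, {"dr": [0, 0, 0], "delta_pos": [-0.8, 0.7, 0], "hand": 0.5}, {"dr": [0, 0, 0], "delta_pos": [-0.8, 0.7, 0], "hand": 0.5}, {"dr": [0, 0, 0], "delta_pos": [-0.8, 0.7, 0], "hand": 0.5}])

```text
time_s: 3.02
eef_pos: [545.5, 178.9, 232.1]
ee_rot: [0.0, 0.646, 0.764, 0.002]
force: [0.2, 0.3, 0.8]
grip_width: 0.503
```

```bash
python3 - <<'E'
from h import *
go(555.5,168,160,7.65)
E
```

```text
t 3.02 pos [545.5 178.9 232.1] F [0.2 0.3 0.8] w 0.503 dr10 [ 0.01 -0.01  0.19] delta50 now [-0.25   0.157  1.443] after turn [-0.242  0.169  1.443]
```

servo_tool(motion=[{"dr": [0, 0, 0.19], "delta_pos": [0, 0, 0], "hand": 0.4}, {"dr": [0, 0, 0], "delta_pos": [-0.24, 0.17, 0], "hand": 0.4}, {"dr": [0, 0, 0], "delta_pos": [0, 0, 0.5], "hand": 0.4}])

```text
time_s: 3.4
eef_pos: [558.4, 165.6, 207.7]
ee_rot: [0.001, 0.657, 0.753, 0.003]
force: [0.5, 0.3, -0.4]
grip_width: 0.4
```

```bash
python3 - <<'E'
from h import *
go(555.5,168,159,7.65)
cap('scene','s1')
a=cv2.imread('pics/s1.png'); cv2.imwrite('pics/s1a.png',cv2.resize(a[80:280,250:470],None,fx=3,fy=3,interpolation=cv2.INTER_CUBIC))
E
```

```text
t 3.4 pos [558.4 165.6 207.7] F [ 0.5  0.3 -0.4] w 0.4 dr10 [ 0.03 -0.01  0.01] delta50 now [ 0.054 -0.057  0.973] after turn [ 0.055 -0.051  0.973]
```

View pics/s1a.png

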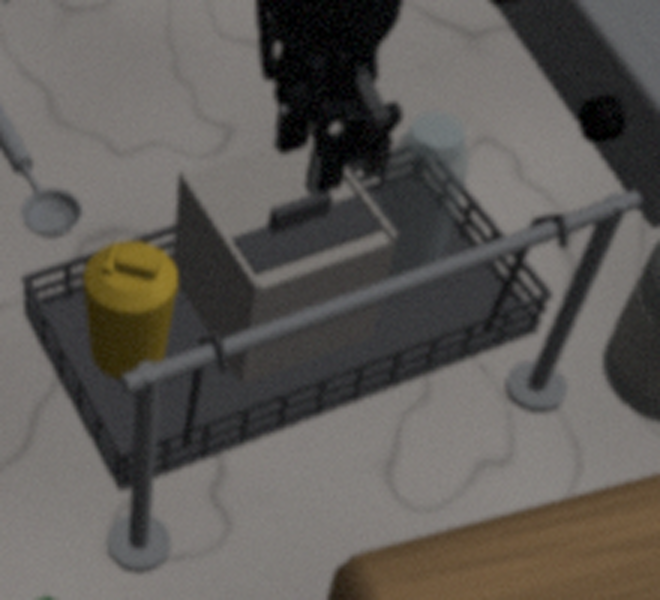

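The fingers (crop about (320,170)) hang above and slightly behind the bar (crop (300,212)). I'll check their offset against the projected TCP.

```bash
python3 - <<'E'
from h import *
print((proj('scene',[[558.4,165.6,207.7],[555.5,168,173]])-[250,80])*3)
z=np.load('pics/s1.npz'); W=cloud('scene',z['d']); Z=W[...,2]
m=(abs(W[...,0]-558)<50)&(abs(W[...,1]-166)<40)&(Z>190)&(Z<225)
Q=W[m]; print(Q.min(0),Q.max(0)); 
u=(Q[:,:2]-[558.4,165.6])@np.array([[.991,-.133],[.133,.991]])
print(np.percentile(u,[2,50,98],axis=0), np.percentile(Q[:,2],[0,5]))
E
```

```text
[[306.44009043 168.24040453]
 [301.62113087 201.36874795]]
[536.06017517 150.14483311 208.27768682] [587.72571343 175.90109373 224.93265191]
[[-23.44910065 -12.47733986]
 [-17.43216347  -5.78691945]
 [ 28.79651629   8.84215099]] [208.27768682 210.57244077]
```

servo_tool(motion=[{"dr": [0, 0, 0], "delta_pos": [0.05, -0.05, 0], "hand": 0.4}, {"dr": [0, 0, 0], "delta_pos": [0, 0, 0.4], "hand": 0.4}, {"dr": [0, 0, 0], "delta_pos": [0, 0, 0.35], "hand": 0.4}, {"dr": [0, 0, 0], "delta_pos": [0, 0, 0.1], "hand": 0.4}, {"dr": [0, 0, 0], "delta_pos": [0, 0, 0], "hand": 0.4}])

```text
time_s: 4.08
eef_pos: [553.4, 170.3, 164.1]
ee_rot: [0.0, 0.655, 0.756, 0.002]
force: [0.9, -0.7, -0.7]
grip_width: 0.399
```

```bash
python3 - <<'E'
from h import *
go(555.5,168,159,7.65)
E
```

```text
t 4.08 pos [553.4 170.3 164.1] F [ 0.9 -0.7 -0.7] w 0.399 dr10 [ 0.02 -0.01  0.06] delta50 now [-0.052  0.036  0.101] after turn [-0.051  0.036  0.101]
```

servo_tool(motion=[{"dr": [0, 0, 0.05], "delta_pos": [-0.05, 0.04, 0.08], "hand": 0.4}, {"dr": [0, 0, 0], "delta_pos": [0, 0, 0], "hand": 0.4}, {"dr": [0, 0, 0], "delta_pos": [0, 0, 0], "hand": 0}, {"dr": [0, 0, 0], "delta_pos": [0, 0, 0], "hand": 0}, {"dr": [0, 0, 0], "delta_pos": [0, 0, 0], "hand": 0}, {"dr": [0, 0, 0], "delta_pos": [0, 0, 0], "hand": 0}])

```text
time_s: 4.82
eef_pos: [556.5, 168.1, 161.7]
ee_rot: [0.001, 0.658, 0.753, 0.003]
force: [0.4, 1.1, -0.1]
grip_width: 0.086
```

```bash
python3 - <<'E'
from h import *
go(555.5,168,160,7.65)
s=np.array([572.7,172.5]); u=np.array([.991,.133])
print('shutter est',-(ctrl.sense()['eef_pos'][:2]-s)@u-12, s-62*u)
E
```

```text
t 4.83 pos [556.5 168.1 161.7] F [ 0.4  1.1 -0.1] w 0.086 dr10 [ 0.03 -0.01  0.  ] delta50 now [ 0.001 -0.02   0.034] after turn [ 0.001 -0.02   0.035]
shutter est 4.650521281673612 [511.258 164.254]
```

servo_tool(motion=[{"dr": [0, 0, 0], "delta_pos": [0, -0.25, 0], "hand": 0}, {"dr": [0, 0, 0], "delta_pos": [0, -0.25, 0], "hand": 0}, {"dr": [0, 0, 0], "delta_pos": [0, -0.2, 0], "hand": 0}, {"dr": [0, 0, 0], "delta_pos": [0, -0.1, 0], "hand": 0}, {"dr": [0, 0, 0], "delta_pos": [0, 0, 0], "hand": 0}])

```text
time_s: 5.45
eef_pos: [516.4, 162.8, 161.7]
ee_rot: [0.002, 0.658, 0.753, 0.004]
force: [-0.9, -0.7, -0.0]
grip_width: 0.084
```

```bash
python3 - <<'E'
from h import *
go(511.3,164.3,161.7,7.65)
E
```

```text
t 5.45 pos [516.4 162.8 161.7] F [-0.9 -0.7 -0. ] w 0.084 dr10 [ 0.05 -0.01  0.  ] delta50 now [ 0.044 -0.096  0.   ] after turn [ 0.044 -0.096  0.001]
```

servo_tool(motion=[{"dr": [-0.04, 0, 0], "delta_pos": [0, -0.07, 0], "hand": 0}, {"dr": [0, 0, 0], "delta_pos": [0, -0.03, 0], "hand": 0}, {"dr": [0, 0, 0], "delta_pos": [0, 0, 0], "hand": 0}])

```text
time_s: 5.82
eef_pos: [512.0, 162.2, 161.7]
ee_rot: [0.005, 0.658, 0.753, 0.007]
force: [1.6, 0.1, -2.0]
grip_width: 0.081
```

```bash
python3 - <<'E'
from h import *
go(511.3,164.3,161.7,7.65)
p,d=cap('scene','s2')
cv2.imwrite('pics/s2a.png',cv2.resize(p[80:280,250:470,::-1],None,fx=3,fy=3,interpolation=cv2.INTER_CUBIC))
E
```

```text
t 5.83 pos [512.  162.2 161.7] F [ 1.6  0.1 -2. ] w 0.081 dr10 [ 0.1  -0.01  0.  ] delta50 now [ 0.044 -0.008 -0.   ] after turn [ 0.044 -0.008 -0.   ]
```

View pics/s2a.png

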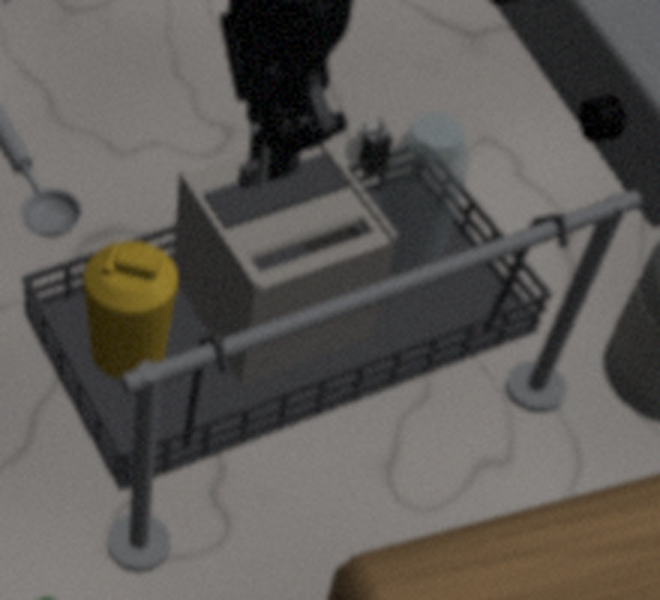

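The shutter is open: the plate sits at crop (270,190) and the dark slot shows at crop (312,247). Next I release, rise and take a top picture once clear.

servo_tool(motion=[{"dr": [0, 0, 0], "delta_pos": [0, 0, 0], "hand": 0.3}, {"dr": [0, 0, 0], "delta_pos": [0, 0, 0], "hand": 0.4}, {"dr": [0, 0, 0], "delta_pos": [0, 0, -0.3], "hand": 0.4}, {"dr": [0.1, 0, 0], "delta_pos": [0, 0, -0.8], "hand": 0.4}, {"dr": [0, 0, 0], "delta_pos": [1, 0, -0.3], "hand": 0.4}, {"dr": [0, 0, 0], "delta_pos": [1, 0.3, 0], "hand": 0.4}, {"dr": [0, 0, 0], "delta_pos": [1, 0.3, 0], "hand": 0.4}, {"dr": [0, 0, 0], "delta_pos": [1, 0.3, 0], "hand": 0.4}, {"dr": [0, 0, 0], "delta_pos": [1, 0.3, 0], "hand": 0.4}, {"dr": [0, 0, 0], "delta_pos": [0, 0, 0], "hand": 0.4}])

```text
time_s: 7.12
eef_pos: [538.1, 425.1, 243.5]
ee_rot: [0.001, 0.659, 0.752, 0.003]
force: [0.2, -0.2, -1.0]
grip_width: 0.398
```

```bash
python3 - <<'E'
from h import *
go(588.5,-131.5,150,93.8)
for n in ('top','scene'):
    p,d=cap(n,n+'3'); W=cloud(n,d); g=p.mean(-1); X,Y,Z=[W[...,i] for i in range(3)]
    # slot: dark region in box top beyond x
    u=np.array([.991,.133]); v=np.array([-.133,.991]); O=np.array([572.7,172])
    a=(W[...,:2]-O)@u; b=(W[...,:2]-O)@v
    # image-plane: intersect rays with z=151 plane
    T=np.array(get_calibration(n)['T']); C=T[:3,3]; r=W-C; s=(151-C[2])/r[...,2]; P=C+r*s[...,None]
    a=(P[...,:2]-O)@u; b=(P[...,:2]-O)@v
    m=(abs(a)<16)&(abs(b)<50); 
    thr=(g[m].min()+np.median(g[(abs(a+22)<4)&(abs(b)<40)]))/2
    k=m&(g<thr); print(n,thr,k.sum(),'slot a',np.percentile(a[k],[2,50,98]).round(1),a[k].mean().round(1),'b',np.percentile(b[k],[1,50,99]).round(1))
    cv2.imwrite(f'pics/{n}3a.png',cv2.resize(p[:,:,::-1][(150 if n=='top' else 110):(300 if n=='top' else 230),100 if n=='top' else 280:300 if n=='top' else 440],None,fx=4,fy=4,interpolation=cv2.INTER_CUBIC))
E
```

```text
t 7.12 pos [538.1 425.1 243.5] F [ 0.2 -0.2 -1. ] w 0.398 dr10 [ 0.04  0.01 -8.62] delta50 now [-11.175  -0.474   1.828] after turn [ -0.268 -11.175   1.87 ]
top 108.83333333333334 320 slot a [-5.2  0.9  6.9] 0.9 b [-41.4   1.4  43.3]
scene 72.0 175 slot a [-3.8  1.9  7.3] 1.9 b [-42.8  -0.5  39.7]
```

View pics/top3a.png

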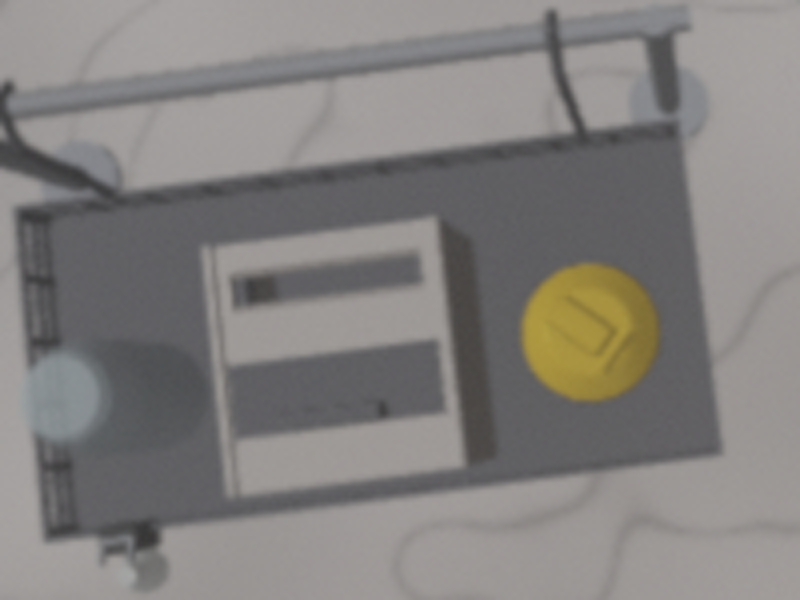

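View pics/scene3a.png

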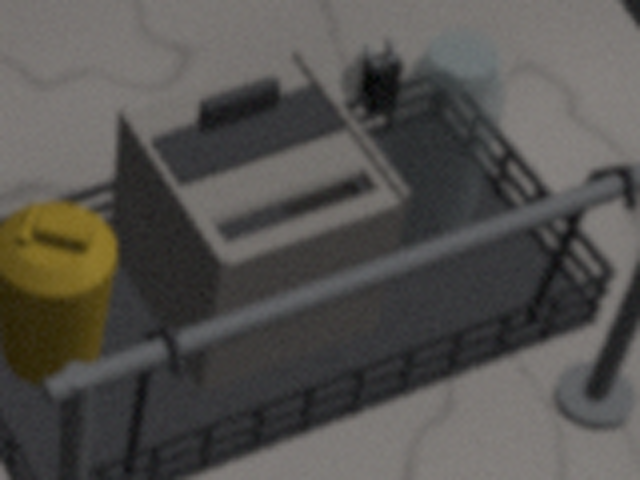

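servo_tool(motion=[{"dr": [0, 0, 0], "delta_pos": [-0.9, -0.04, 0], "hand": 0.4}, {"dr": [0, 0, 0], "delta_pos": [-0.9, -0.04, 0], "hand": 0.4}, {"dr": [0, 0, 0], "delta_pos": [-0.9, -0.04, 0], "hand": 0.4}, {"dr": [0, 0, 0], "delta_pos": [-0.9, -0.04, 0], "hand": 0.4}, {"dr": [0, 0, 0], "delta_pos": [-0.9, -0.04, 0], "hand": 0.4}, {"dr": [0, 0, 0], "delta_pos": [-0.9, -0.04, 0], "hand": 0.4}, {"dr": [0, 0, 0], "delta_pos": [-0.9, -0.04, 0], "hand": 0.4}, {"dr": [0, 0, 0], "delta_pos": [-0.9, -0.04, 0], "hand": 0.4}, {"dr": [0, 0, 0], "delta_pos": [-0.9, -0.04, 0], "hand": 0.4}, {"dr": [0, 0, 0], "delta_pos": [-0.9, -0.04, 0], "hand": 0.4}, {"dr": [0, 0, 0], "delta_pos": [-0.9, -0.04, 0], "hand": 0.4}, {"dr": [0, 0, -1], "delta_pos": [0, 0, 0], "hand": 0.4}, {"dr": [0, 0, -1], "delta_pos": [0, 0, 0], "hand": 0.4}, {"dr": [0, 0, -1], "delta_pos": [0, 0, 0], "hand": 0.4}, {"dr": [0, 0, -1], "delta_pos": [0, 0, 0], "hand": 0.4}, {"dr": [0, 0, -1], "delta_pos": [0, 0, 0], "hand": 0.4}, {"dr": [0, 0, -1], "delta_pos": [0, 0, 0], "hand": 0.4}, {"dr": [0, 0, -1], "delta_pos": [0, 0, 0], "hand": 0.4}, {"dr": [0, 0, -1], "delta_pos": [0, 0, 0], "hand": 0.4}, {"dr": [0, 0, 0], "delta_pos": [0, 0, 0], "hand": 0.4}])

```text
time_s: 9.72
eef_pos: [562.9, -110.5, 263.3]
ee_rot: [0.012, 0.017, 1.0, -0.002]
force: [-0.3, 0.1, -0.7]
grip_width: 0.399
```

```bash
python3 - <<'E'
from h import *
go(588.5,-131.5,120,93.8)
E
```

```text
t 9.72 pos [ 562.9 -110.5  263.3] F [-0.3  0.1 -0.7] w 0.399 dr10 [-0.03  0.14 -0.58] delta50 now [-0.456 -0.391  2.88 ] after turn [-0.483 -0.452  2.867]
```

servo_tool(motion=[{"dr": [-0.03, 0.14, -0.58], "delta_pos": [0, 0, 0], "hand": 0.4}, {"dr": [0, 0, 0], "delta_pos": [0, 0, 0], "hand": 0.4}, {"dr": [0, 0, 0], "delta_pos": [-0.48, -0.45, 0.7], "hand": 0.4}, {"dr": [0, 0, 0], "delta_pos": [0, 0, 0.7], "hand": 0.4}, {"dr": [0, 0, 0], "delta_pos": [0, 0, 0.7], "hand": 0.4}, {"dr": [0, 0, 0], "delta_pos": [0, 0, 0], "hand": 0.4}])

```text
time_s: 10.48
eef_pos: [587.3, -134.6, 159.0]
ee_rot: [0.003, -0.019, 1.0, -0.001]
force: [0.1, 0.3, 0.1]
grip_width: 0.4
```

```bash
python3 - <<'E'
from h import *
go(588.5,-131.5,66,93.8)
p,d=cap('scene','s4')
cv2.imwrite('pics/s4a.png',cv2.resize(p[130:290,110:290,::-1],None,fx=4,fy=3.7,interpolation=cv2.INTER_CUBIC))
E
```

```text
t 10.47 pos [ 587.3 -134.6  159. ] F [0.1 0.3 0.1] w 0.4 dr10 [-0.01  0.03 -0.16] delta50 now [-0.017  0.066  1.86 ] after turn [-0.028  0.061  1.86 ]
```

View pics/s4a.png

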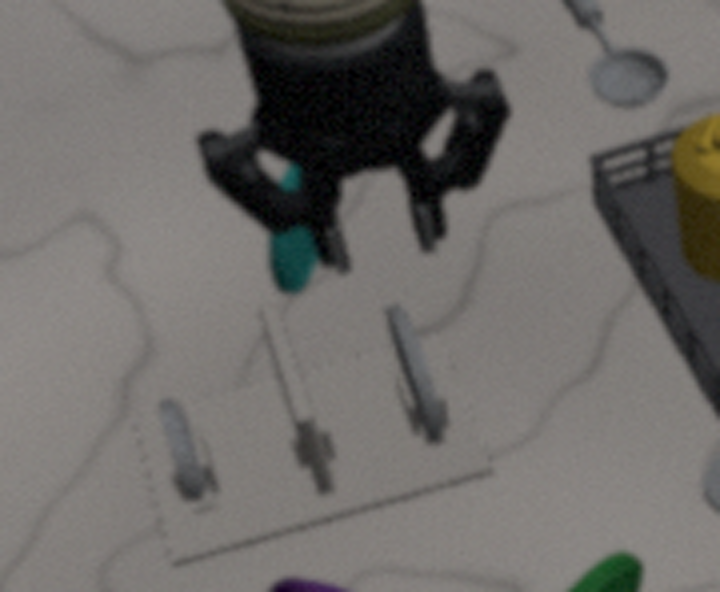

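The open fingers straddle the large lid (crop (415,370)), clear of the square one at (285,360). I'll descend and grip.

servo_tool(motion=[{"dr": [0, 0, -0.16], "delta_pos": [-0.02, 0.06, 0], "hand": 0.4}, {"dr": [0, 0, 0], "delta_pos": [0, 0, 0.7], "hand": 0.4}, {"dr": [0, 0, 0], "delta_pos": [0, 0, 0.6], "hand": 0.4}, {"dr": [0, 0, 0], "delta_pos": [0, 0, 0.3], "hand": 0.4}, {"dr": [0, 0, 0], "delta_pos": [0, 0, 0], "hand": 0.4}])

```text
time_s: 11.15
eef_pos: [594.2, -133.2, 88.4]
ee_rot: [0.011, -0.034, 0.999, -0.005]
force: [0.3, 0.4, 0.0]
grip_width: 0.403
```

```bash
python3 - <<'E'
from h import *
go(588.5,-131.5,66,93.8)
E
```

```text
t 11.15 pos [ 594.2 -133.2   88.4] F [0.3 0.4 0. ] w 0.403 dr10 [-0.06  0.13  0.01] delta50 now [0.121 0.047 0.445] after turn [0.111 0.041 0.448]
```

servo_tool(motion=[{"dr": [-0.06, 0.13, 0], "delta_pos": [0.11, 0.04, 0], "hand": 0.4}, {"dr": [0, 0, 0], "delta_pos": [0, 0, 0], "hand": 0.4}, {"dr": [0, 0, 0], "delta_pos": [0, 0, 0.2], "hand": 0.4}, {"dr": [0, 0, 0], "delta_pos": [0, 0, 0.15], "hand": 0.4}, {"dr": [0, 0, 0], "delta_pos": [0, 0, 0], "hand": 0.4}])

```text
time_s: 11.78
eef_pos: [589.5, -131.9, 72.7]
ee_rot: [0.001, -0.034, 0.999, -0.001]
force: [-0.2, -0.4, -0.8]
grip_width: 0.397
```

```bash
python3 - <<'E'
from h import *
go(588.5,-131.5,66,93.8)
E
```

```text
t 11.78 pos [ 589.5 -131.9   72.7] F [-0.2 -0.4 -0.8] w 0.397 dr10 [-0.01  0.01  0.01] delta50 now [0.019 0.01  0.134] after turn [0.019 0.01  0.134]
```

servo_tool(motion=[{"dr": [0, 0, 0], "delta_pos": [0.02, 0.01, 0.13], "hand": 0.4}, {"dr": [0, 0, 0], "delta_pos": [0, 0, 0], "hand": 0.4}, {"dr": [0, 0, 0], "delta_pos": [0, 0, 0], "hand": 0}, {"dr": [0, 0, 0], "delta_pos": [0, 0, 0], "hand": 0}, {"dr": [0, 0, 0], "delta_pos": [0, 0, 0], "hand": 0}, {"dr": [0, 0, 0], "delta_pos": [0, 0, 0], "hand": 0}], squeeze=40)

```text
time_s: 12.52
eef_pos: [588.5, -131.5, 65.9]
ee_rot: [0.001, -0.034, 0.999, -0.001]
force: [-0.5, -0.5, 0.2]
grip_width: 0.096
```

```bash
python3 - <<'E'
from h import *
go(588.5,-131.5,220,93.8)
E
```

```text
t 12.53 pos [ 588.5 -131.5   65.9] F [-0.5 -0.5  0.2] w 0.096 dr10 [-0.01  0.01  0.01] delta50 now [-0.008 -0.007 -3.081] after turn [-0.     0.    -3.081]
```

servo_tool(motion=[{"dr": [0, 0, 0], "delta_pos": [0, 0, -0.3], "hand": 0}, {"dr": [0, 0, 0], "delta_pos": [0, 0, -0.4], "hand": 0}, {"dr": [0, 0, 0], "delta_pos": [0, 0, -0.5], "hand": 0}, {"dr": [0, 0, 0], "delta_pos": [0, 0, -0.7], "hand": 0}, {"dr": [0, 0, 0], "delta_pos": [0, 0, -0.7], "hand": 0}, {"dr": [0, 0, 0], "delta_pos": [0, 0, -0.7], "hand": 0}, {"dr": [0, 0, 0], "delta_pos": [0, 0, -0.5], "hand": 0}, {"dr": [0, 0, 0], "delta_pos": [0, 0, 0], "hand": 0}])

```text
time_s: 13.52
eef_pos: [587.7, -130.9, 270.0]
ee_rot: [0.004, -0.034, 0.999, -0.003]
force: [-0.2, 0.4, -0.8]
grip_width: 0.093
```

```bash
python3 - <<'E'
from h import *
go(573.6,172.6,250,7.65)
E
```

```text
t 13.53 pos [ 587.7 -130.9  270. ] F [-0.2  0.4 -0.8] w 0.093 dr10 [0.01 0.06 8.63] delta50 now [-0.129  6.077  0.367] after turn [6.054 0.529 0.399]
```

servo_tool(motion=[{"dr": [0, 0, 1], "delta_pos": [0, 0, 0], "hand": 0}, {"dr": [0, 0, 1], "delta_pos": [0, 0, 0], "hand": 0}, {"dr": [0, 0, 1], "delta_pos": [0, 0, 0], "hand": 0}, {"dr": [0, 0, 1], "delta_pos": [0, 0, 0], "hand": 0}, {"dr": [0, 0, 1], "delta_pos": [0, 0, 0], "hand": 0}, {"dr": [0, 0, 1], "delta_pos": [0, 0, 0], "hand": 0}, {"dr": [0, 0, 1], "delta_pos": [0, 0, 0], "hand": 0}, {"dr": [0, 0, 1], "delta_pos": [0, 0, 0], "hand": 0}, {"dr": [0, 0, 0.4], "delta_pos": [0, 0, 0], "hand": 0}, {"dr": [0, 0, 0], "delta_pos": [0, 0, 0], "hand": 0}, {"dr": [0, 0, 0], "delta_pos": [0.8, 0.07, 0], "hand": 0}, {"dr": [0, 0, 0], "delta_pos": [0.8, 0.07, 0], "hand": 0}, {"dr": [0, 0, 0], "delta_pos": [0.8, 0.07, 0], "hand": 0}, {"dr": [0, 0, 0], "delta_pos": [0.8, 0.07, 0], "hand": 0}, {"dr": [0, 0, 0], "delta_pos": [0.8, 0.07, 0], "hand": 0}, {"dr": [0, 0, 0], "delta_pos": [0.8, 0.07, 0], "hand": 0}, {"dr": [0, 0, 0], "delta_pos": [0.6, 0.07, 0], "hand": 0}, {"dr": [0, 0, 0], "delta_pos": [0, 0, 0], "hand": 0}])

```text
time_s: 15.78
eef_pos: [570.9, 149.7, 255.2]
ee_rot: [-0.006, 0.657, 0.754, -0.003]
force: [-0.2, -0.0, -1.4]
grip_width: 0.092
```

```bash
python3 - <<'E'
from h import *
go(573.6,172.6,250,7.65)
E
```

```text
t 15.78 pos [570.9 149.7 255.2] F [-0.2 -0.  -1.4] w 0.092 dr10 [-0.08 -0.03  0.02] delta50 now [0.445 0.118 0.105] after turn [0.446 0.115 0.104]
```

servo_tool(motion=[{"dr": [-0.08, -0.03, 0.02], "delta_pos": [0.45, 0.12, 0.3], "hand": 0}, {"dr": [0, 0, 0], "delta_pos": [0, 0, 0.3], "hand": 0}, {"dr": [0, 0, 0], "delta_pos": [0, 0, 0], "hand": 0}])

```text
time_s: 16.15
eef_pos: [573.6, 170.7, 223.3]
ee_rot: [0.0, 0.658, 0.753, -0.001]
force: [-0.2, 0.3, -0.5]
grip_width: 0.095
```

```bash
python3 - <<'E'
from h import *
go(573.6,172.6,220,7.65)
tc=ctrl.sense()['eef_pos'][:2]
u=np.array([.991,.133]); v=np.array([-.133,.991])
for n in ('top','scene'):
    p,d=cap(n,n+'5'); W=cloud(n,d); Z=W[...,2]
    a=(W[...,:2]-tc)@u; b=(W[...,:2]-tc)@v
    for lo,hi in ((172,195),(195,212)):
        m=(abs(a)<25)&(abs(b)<48)&(Z>lo)&(Z<hi)&(p.mean(-1)>60)
        if m.sum()>10: print(n,lo,m.sum(),'a',np.percentile(a[m],[2,50,98]).round(1),'b',np.percentile(b[m],[2,50,98]).round(1),'z',Z[m].min().round(1))
    cv2.imwrite(f'pics/{n}5a.png',cv2.resize(p[:,:,::-1][(150 if n=='top' else 70):(300 if n=='top' else 220),100 if n=='top' else 270:300 if n=='top' else 470],None,fx=4,fy=4,interpolation=cv2.INTER_CUBIC))
E
```

```text
t 16.15 pos [573.6 170.7 223.3] F [-0.2  0.3 -0.5] w 0.095 dr10 [-0.    0.01  0.01] delta50 now [0.037 0.006 0.065] after turn [0.037 0.005 0.065]
top 172 24 a [-4.6 -4.3 -1.7] b [-34.6 -14.5   0.7] z 172.0
top 195 29 a [-4.4 -4.2  3.4] b [-37.5 -25.8  -4.3] z 195.2
scene 172 52 a [0.5 2.3 5. ] b [-35.5 -12.7  28.9] z 172.5
```

View pics/scene5a.png

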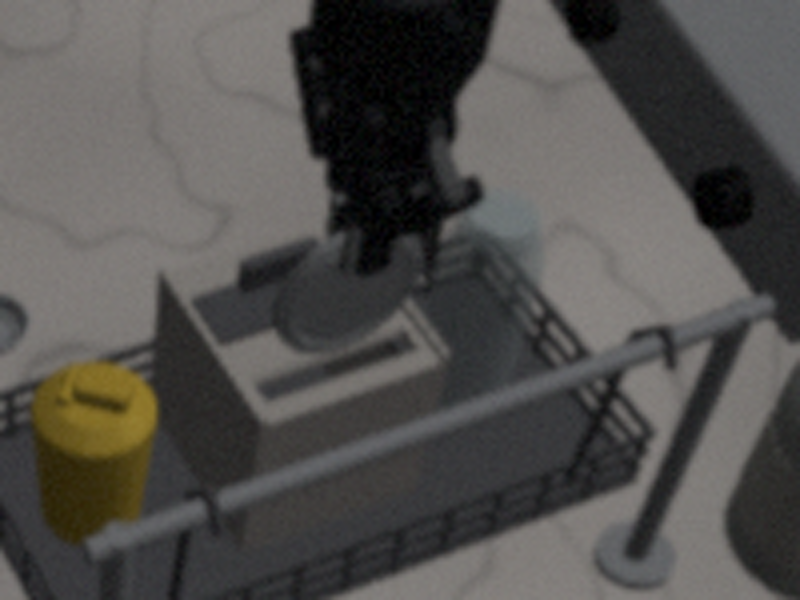

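View pics/top5a.png

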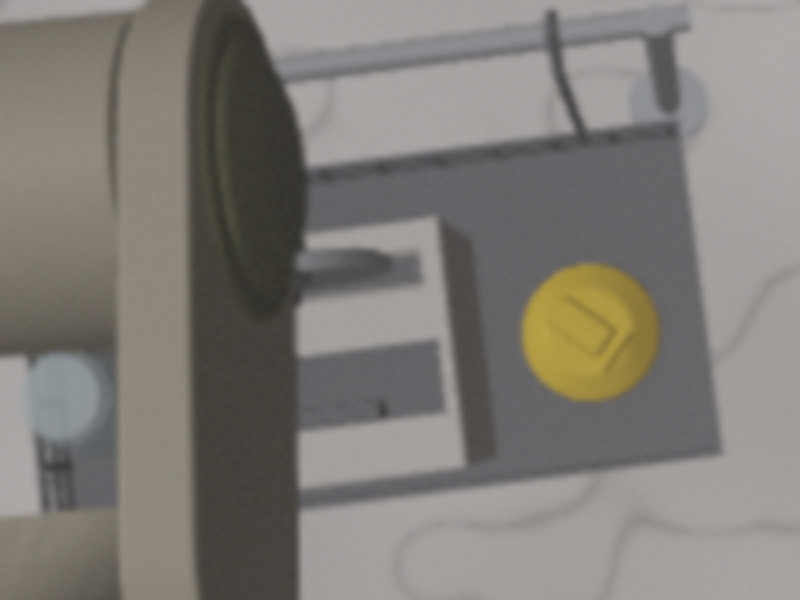

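The lid hangs over the slot: in the scene crop it is at (345,295) with the slot at (335,365). In both cameras it sits within 0.5 mm of the TCP across the slot. I'll lower it into the mouth.

servo_tool(motion=[{"dr": [0, 0, 0], "delta_pos": [0.04, 0, 0], "hand": 0}, {"dr": [0, 0, 0], "delta_pos": [0, 0, 0.15], "hand": 0}, {"dr": [0, 0, 0], "delta_pos": [0, 0, 0.15], "hand": 0}, {"dr": [0, 0, 0], "delta_pos": [0, 0, 0.1], "hand": 0}, {"dr": [0, 0, 0], "delta_pos": [0, 0, 0], "hand": 0}])

```text
time_s: 16.88
eef_pos: [574.4, 171.8, 204.3]
ee_rot: [0.002, 0.658, 0.753, 0.001]
force: [0.5, 0.0, -0.5]
grip_width: 0.093
```

```bash
python3 - <<'E'
from h import *
go(573.6,172.6,158,7.65)
p,d=cap('scene','s6')
cv2.imwrite('pics/s6a.png',cv2.resize(p[90:200,300:440,::-1],None,fx=5,fy=5,interpolation=cv2.INTER_CUBIC))
E
```

```text
t 16.88 pos [574.4 171.8 204.3] F [ 0.5  0.  -0.5] w 0.093 dr10 [0.02 0.01 0.  ] delta50 now [ 0.019 -0.016  0.926] after turn [ 0.018 -0.013  0.926]
```

View pics/s6a.png

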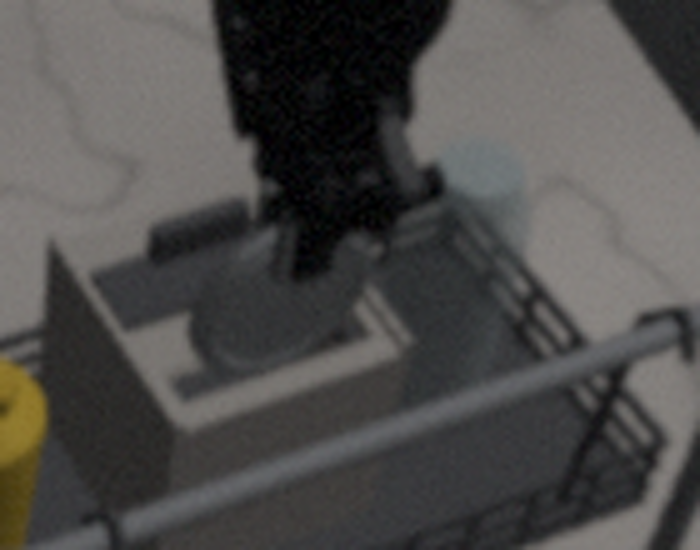

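The lid's foot is entering the slot at crop (270,370) without force. I'll continue slowly.

servo_tool(motion=[{"dr": [0, 0, 0], "delta_pos": [0.02, -0.015, 0.1], "hand": 0}, {"dr": [0, 0, 0], "delta_pos": [0, 0, 0.15], "hand": 0}, {"dr": [0, 0, 0], "delta_pos": [0, 0, 0.15], "hand": 0}, {"dr": [0, 0, 0], "delta_pos": [0, 0, 0], "hand": 0}])

```text
time_s: 17.42
eef_pos: [573.5, 172.8, 183.1]
ee_rot: [0.002, 0.658, 0.753, 0.001]
force: [0.0, -0.8, -0.4]
grip_width: 0.095
```

```bash
python3 - <<'E'
from h import *
go(573.6,172.6,158,7.65)
E
```

```text
t 17.43 pos [573.5 172.8 183.1] F [ 0.  -0.8 -0.4] w 0.095 dr10 [0.02 0.01 0.  ] delta50 now [-0.004 -0.001  0.502] after turn [-0.005  0.001  0.502]
```

servo_tool(motion=[{"dr": [0, 0, 0], "delta_pos": [0, 0, 0.1], "hand": 0}, {"dr": [0, 0, 0], "delta_pos": [0, 0, 0.15], "hand": 0}, {"dr": [0, 0, 0], "delta_pos": [0, 0, 0.1], "hand": 0}, {"dr": [0, 0, 0], "delta_pos": [0, 0, 0], "hand": 0}])

```text
time_s: 17.92
eef_pos: [574.9, 171.4, 165.9]
ee_rot: [0.004, 0.658, 0.753, 0.001]
force: [1.0, -1.4, -4.3]
grip_width: 0.091
```

```bash
python3 - <<'E'
from h import *
go(573.6,172.6,158,7.65)
E
```

```text
t 17.93 pos [574.9 171.4 165.9] F [ 1.  -1.4 -4.3] w 0.091 dr10 [0.04 0.03 0.  ] delta50 now [ 0.028 -0.025  0.158] after turn [ 0.027 -0.023  0.159]
```

servo_tool(motion=[{"dr": [0, 0, 0], "delta_pos": [0.02, -0.02, 0.08], "hand": 0}, {"dr": [0, 0, 0], "delta_pos": [0, 0, 0.08], "hand": 0}, {"dr": [0, 0, 0], "delta_pos": [0, 0, 0], "hand": 0}])

```text
time_s: 18.3
eef_pos: [575.0, 171.6, 158.9]
ee_rot: [0.006, 0.658, 0.753, 0.002]
force: [3.1, -2.3, -5.5]
grip_width: 0.094
```

```bash
python3 - <<'E'
from h import *
go(573.6,172.6,156,7.65)
p,d=cap('scene','s7')
cv2.imwrite('pics/s7a.png',cv2.resize(p[90:200,300:440,::-1],None,fx=5,fy=5,interpolation=cv2.INTER_CUBIC))
E
```

```text
t 18.3 pos [575.  171.6 158.9] F [ 3.1 -2.3 -5.5] w 0.094 dr10 [ 0.06  0.03 -0.  ] delta50 now [ 0.023 -0.025  0.058] after turn [ 0.023 -0.024  0.059]
```

View pics/s7a.png

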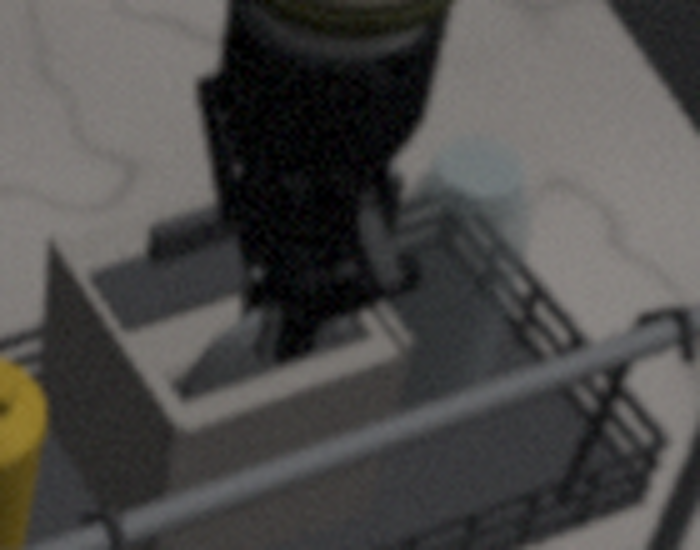

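The lid is seated between the lips and about 27 mm still shows at crop (280,340). I'll release, rise, close the fingers and press down.

servo_tool(motion=[{"dr": [0, 0, 0], "delta_pos": [0.02, -0.02, 0.05], "hand": 0}, {"dr": [0, 0, 0], "delta_pos": [0, 0, 0], "hand": 0.15}, {"dr": [0, 0, 0], "delta_pos": [0, 0, 0], "hand": 0.3}, {"dr": [0, 0, 0], "delta_pos": [0, 0, 0], "hand": 0.3}, {"dr": [0, 0, 0], "delta_pos": [0, 0, -0.2], "hand": 0.3}, {"dr": [0, 0, 0], "delta_pos": [0, 0, -0.5], "hand": 0.3}, {"dr": [0.06, 0.03, 0], "delta_pos": [0, 0, -0.3], "hand": 0.3}, {"dr": [0, 0, 0], "delta_pos": [0, 0, 0], "hand": 0}, {"dr": [0, 0, 0], "delta_pos": [0, 0, 0], "hand": 0}, {"dr": [0, 0, 0], "delta_pos": [0, 0, 0], "hand": 0}])

```text
time_s: 19.6
eef_pos: [572.3, 174.1, 208.9]
ee_rot: [-0.001, 0.658, 0.753, 0.0]
force: [0.4, 0.6, -0.0]
grip_width: -0.002
```

```bash
python3 - <<'E'
from h import *
go(573.6,172.6,182,7.65)
p,d=cap('scene','s8')
cv2.imwrite('pics/s8a.png',cv2.resize(p[90:200,300:440,::-1],None,fx=5,fy=5,interpolation=cv2.INTER_CUBIC))
E
```

```text
t 19.6 pos [572.3 174.1 208.9] F [ 0.4  0.6 -0. ] w -0.002 dr10 [-0.   -0.01  0.  ] delta50 now [-0.033  0.022  0.539] after turn [-0.033  0.022  0.539]
```

View pics/s8a.png

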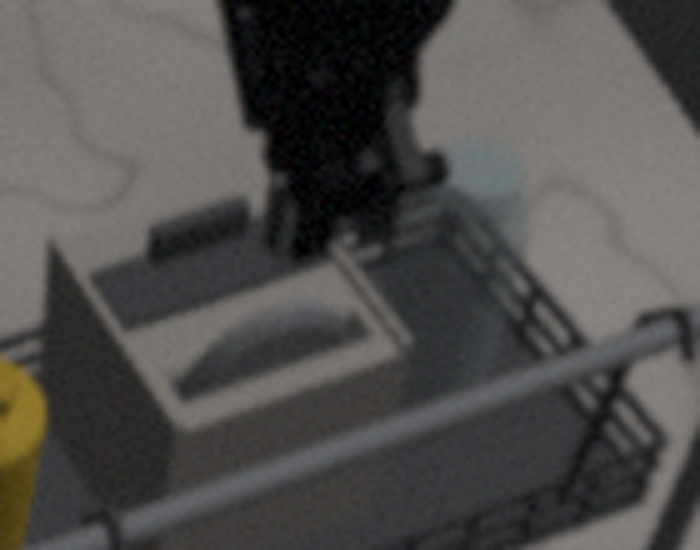

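The lid is held upright in the slot (crop (285,325)). Now I press it down with the closed fingers.

servo_tool(motion=[{"dr": [0, 0, 0], "delta_pos": [-0.03, 0.02, 0], "hand": 0}, {"dr": [0, 0, 0], "delta_pos": [0, 0, 0.25], "hand": 0}, {"dr": [0, 0, 0], "delta_pos": [0, 0, 0.25], "hand": 0}, {"dr": [0, 0, 0], "delta_pos": [0, 0, 0.1], "hand": 0}, {"dr": [0, 0, 0], "delta_pos": [0, 0, 0], "hand": 0}])

```text
time_s: 20.27
eef_pos: [573.0, 172.5, 175.3]
ee_rot: [-0.001, 0.658, 0.753, -0.001]
force: [-0.7, -0.4, -0.2]
grip_width: 0.004
```

```bash
python3 - <<'E'
from h import *
go(573.6,172.6,151,7.65)
E
```

```text
t 20.27 pos [573.  172.5 175.3] F [-0.7 -0.4 -0.2] w 0.004 dr10 [-0.02 -0.01  0.  ] delta50 now [-0.001  0.014  0.485] after turn [-0.001  0.012  0.485]
```

servo_tool(motion=[{"dr": [0, 0, 0], "delta_pos": [0, 0, 0.12], "hand": 0}, {"dr": [0, 0, 0], "delta_pos": [0, 0, 0.12], "hand": 0}, {"dr": [0, 0, 0], "delta_pos": [0, 0, 0.12], "hand": 0}, {"dr": [0, 0, 0], "delta_pos": [0, 0, 0], "hand": 0}])

```text
time_s: 20.78
eef_pos: [573.0, 172.6, 156.2]
ee_rot: [-0.001, 0.658, 0.753, -0.001]
force: [0.0, 0.4, 0.4]
grip_width: -0.001
```

```bash
python3 - <<'E'
from h import *
go(573.6,172.6,151.5,7.65)
E
```

```text
t 20.77 pos [573.  172.6 156.2] F [0.  0.4 0.4] w -0.001 dr10 [-0.01 -0.01  0.  ] delta50 now [-0.002  0.012  0.094] after turn [-0.002  0.012  0.094]
```

servo_tool(motion=[{"dr": [0, 0, 0], "delta_pos": [0, 0, 0.08], "hand": 0}, {"dr": [0, 0, 0], "delta_pos": [0, 0, 0], "hand": 0}, {"dr": [0, 0, 0], "delta_pos": [0, 0, -0.5], "hand": 0}, {"dr": [0, 0, 0], "delta_pos": [0, 0, -0.8], "hand": 0}, {"dr": [0, 0, 0], "delta_pos": [0, -0.8, -0.4], "hand": 0.2}, {"dr": [0, 0, 0], "delta_pos": [0, -0.4, 0], "hand": 0.4}, {"dr": [0, 0, 0], "delta_pos": [0, 0, 0], "hand": 0.4}])

```text
time_s: 21.65
eef_pos: [512.7, 164.3, 240.4]
ee_rot: [-0.001, 0.658, 0.753, -0.0]
force: [0.2, 0.2, 0.1]
grip_width: 0.4
```

```bash
python3 - <<'E'
from h import *
go(511.5,163,161,7.65)
p,d=cap('scene','s9'); W=cloud('scene',d)
cv2.imwrite('pics/s9a.png',cv2.resize(p[90:200,300:440,::-1],None,fx=5,fy=5,interpolation=cv2.INTER_CUBIC))
u=np.array([.991,.133]); v=np.array([-.133,.991]); a=(W[...,:2]-[573.6,171])@u; b=(W[...,:2]-[573.6,171])@v
m=(abs(b)<40)&(abs(a)<9); print('z over slot',np.percentile(W[m][:,2],[0,5,25,50,75,95,100]).round(1))
E
```

```text
t 21.65 pos [512.7 164.3 240.4] F [0.2 0.2 0.1] w 0.4 dr10 [-0.01 -0.01  0.  ] delta50 now [-0.024 -0.026  1.588] after turn [-0.022 -0.027  1.588]
z over slot [136.7 146.  151.8 325.8 339.1 342.9 345.2]
```

View pics/s9a.png

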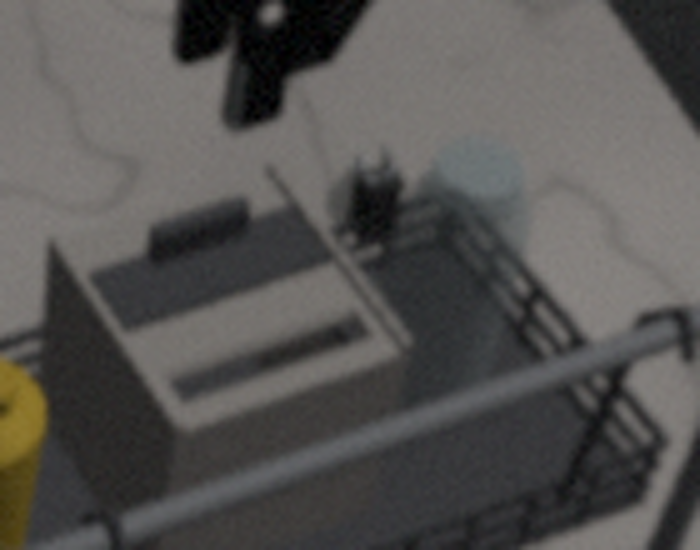

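The slot is empty to above its surface, so the lid has gone in. Next I grip the bar (crop (200,230)) and shut it.

servo_tool(motion=[{"dr": [0, 0, 0], "delta_pos": [-0.02, -0.02, 0.4], "hand": 0.4}, {"dr": [0, 0, 0], "delta_pos": [0, 0, 0.4], "hand": 0.4}, {"dr": [0, 0, 0], "delta_pos": [0, 0, 0.3], "hand": 0.4}, {"dr": [0, 0, 0], "delta_pos": [0, 0, 0.2], "hand": 0.4}, {"dr": [0, 0, 0], "delta_pos": [0, 0, 0], "hand": 0.4}], squeeze=30)

```text
time_s: 22.32
eef_pos: [515.4, 163.2, 172.3]
ee_rot: [-0.001, 0.658, 0.753, 0.0]
force: [-0.0, 0.4, -0.2]
grip_width: 0.396
```

```bash
python3 - <<'E'
from h import *
go(511.5,163,161,7.65)
E
```

```text
t 22.32 pos [515.4 163.2 172.3] F [-0.   0.4 -0.2] w 0.396 dr10 [-0.   -0.01 -0.  ] delta50 now [ 0.005 -0.079  0.227] after turn [ 0.006 -0.079  0.227]
```

servo_tool(motion=[{"dr": [0, 0, 0], "delta_pos": [0, -0.08, 0], "hand": 0.4}, {"dr": [0, 0, 0], "delta_pos": [0, 0, 0.2], "hand": 0.4}, {"dr": [0, 0, 0], "delta_pos": [0, 0, 0], "hand": 0.4}, {"dr": [0, 0, 0], "delta_pos": [0, 0, 0], "hand": 0}, {"dr": [0, 0, 0], "delta_pos": [0, 0, 0], "hand": 0}, {"dr": [0, 0, 0], "delta_pos": [0, 0, 0], "hand": 0}, {"dr": [0, 0, 0], "delta_pos": [0, 0, 0], "hand": 0}])

```text
time_s: 23.2
eef_pos: [511.9, 162.8, 163.2]
ee_rot: [0.0, 0.658, 0.753, 0.001]
force: [0.8, -0.8, -0.5]
grip_width: 0.083
```

```bash
python3 - <<'E'
from h import *
u=np.array([.991,.133]); 
go(*(np.array([511.7,162.2])+50*u),162,7.65)
E
```

```text
t 23.2 pos [511.9 162.8 163.2] F [ 0.8 -0.8 -0.5] w 0.083 dr10 [ 0.01 -0.01 -0.  ] delta50 now [-0.011  0.994  0.025] after turn [-0.012  0.994  0.023]
```

servo_tool(motion=[{"dr": [0, 0, 0], "delta_pos": [0, 0.2, 0], "hand": 0}, {"dr": [0, 0, 0], "delta_pos": [0, 0.25, 0], "hand": 0}, {"dr": [0, 0, 0], "delta_pos": [0, 0.2, 0], "hand": 0}, {"dr": [0, 0, 0], "delta_pos": [0, 0.15, 0], "hand": 0}, {"dr": [0, 0, 0], "delta_pos": [0, 0.08, 0], "hand": 0}, {"dr": [0, 0, 0], "delta_pos": [0, 0, 0], "hand": 0}])

```text
time_s: 23.95
eef_pos: [558.3, 169.0, 163.1]
ee_rot: [0.0, 0.658, 0.753, 0.001]
force: [0.9, 0.5, -0.7]
grip_width: 0.081
```

```bash
python3 - <<'E'
from h import *
u=np.array([.991,.133]); 
go(*(np.array([511.7,162.2])+50*u),162,7.65)
E
```

```text
t 23.95 pos [558.3 169.  163.1] F [ 0.9  0.5 -0.7] w 0.081 dr10 [ 0.01 -0.01 -0.  ] delta50 now [-0.01   0.058  0.022] after turn [-0.01   0.058  0.022]
```

servo_tool(motion=[{"dr": [0, 0, 0], "delta_pos": [0, 0.05, 0], "hand": 0}, {"dr": [0, 0, 0], "delta_pos": [0, 0.04, 0], "hand": 0}, {"dr": [0, 0, 0], "delta_pos": [0, 0, 0], "hand": 0}])

```text
time_s: 24.32
eef_pos: [561.4, 169.4, 163.1]
ee_rot: [-0.001, 0.658, 0.753, -0.001]
force: [0.8, -0.3, -1.7]
grip_width: 0.082
```

```bash
python3 - <<'E'
from h import *
u=np.array([.991,.133]); 
go(*(np.array([511.7,162.2])+50*u),162,7.65)
E
```

```text
t 24.32 pos [561.4 169.4 163.1] F [ 0.8 -0.3 -1.7] w 0.082 dr10 [-0.01 -0.   -0.  ] delta50 now [-0.01  -0.005  0.023] after turn [-0.01  -0.005  0.023]
```

servo_tool(motion=[{"dr": [0, 0, 0], "delta_pos": [0, 0.06, 0], "hand": 0}, {"dr": [0, 0, 0], "delta_pos": [0, 0.06, 0], "hand": 0}, {"dr": [0, 0, 0], "delta_pos": [0, 0, 0], "hand": 0}])

```text
time_s: 24.7
eef_pos: [561.3, 169.3, 163.2]
ee_rot: [-0.007, 0.658, 0.753, -0.008]
force: [0.8, -0.5, -1.3]
grip_width: 0.079
```

```bash
python3 - <<'E'
from h import *
u=np.array([.991,.133]); 
go(*(np.array([511.7,162.2])+50*u),162,7.65)
E
```

```text
t 24.7 pos [561.3 169.3 163.2] F [ 0.8 -0.5 -1.3] w 0.079 dr10 [-0.12  0.    0.01] delta50 now [-0.009 -0.002  0.024] after turn [-0.009 -0.003  0.024]
```

It stops there and moves no further, so it is at the shut stop. I'll release, rise and move aside.

servo_tool(motion=[{"dr": [0, 0, 0], "delta_pos": [0, 0, 0], "hand": 0.2}, {"dr": [0, 0, 0], "delta_pos": [0, 0, 0], "hand": 0.4}, {"dr": [0, 0, 0], "delta_pos": [0, 0, -0.3], "hand": 0.4}, {"dr": [-0.12, 0, 0], "delta_pos": [0, 0, -0.8], "hand": 0.4}, {"dr": [0, 0, 0], "delta_pos": [0.5, -0.3, -0.6], "hand": 0.4}, {"dr": [0, 0, 0], "delta_pos": [1, -0.3, 0], "hand": 0.4}, {"dr": [0, 0, 0], "delta_pos": [1, -0.3, 0], "hand": 0.4}, {"dr": [0, 0, 0], "delta_pos": [1, -0.3, 0], "hand": 0.4}, {"dr": [0, 0, 0], "delta_pos": [1, -0.3, 0], "hand": 0.4}, {"dr": [0, 0, 0], "delta_pos": [0, 0, 0], "hand": 0.4}, {"dr": [0, 0, 0], "delta_pos": [0, 0, 0], "hand": 0.4}])

```text
time_s: 26.08
eef_pos: [457.7, 389.1, 260.7]
ee_rot: [0.004, 0.659, 0.752, 0.007]
force: [0.7, -0.3, -0.6]
grip_width: 0.399
```

```bash
python3 - <<'E'
from h import *
s=ctrl.sense(); print(s['time_s'],s['eef_pos'],s['force'])
u=np.array([.991,.133]); v=np.array([-.133,.991])
for n in ('top','scene'):
    p,d=cap(n,n+'F'); W=cloud(n,d); X,Y,Z=[W[...,i] for i in range(3)]
    a=(W[...,:2]-[573.6,172])@u; b=(W[...,:2]-[573.6,172])@v
    m=(abs(a)<90)&(abs(b)<50)&(Z>164)&(Z<180); print(n,'bar a',np.percentile(a[m],[2,50,98]).round(1),'b',np.percentile(b[m],[2,98]).round(1))
    for nm,cx,cy,lo,hi in (('square',592,-193,60,105),('small',598,-255,45,95)):
        m=(abs(X-cx)<60)&(abs(Y-cy)<22)&(Z>lo)&(Z<hi); r=cv2.minAreaRect(W[m][:,:2].astype(np.float32)); print(nm,np.round(r[0],1),np.round(r[1],1))
    for nm,cx,cy,lo,hi in (('bottle',520,282,165,185),('cup',551,52,100,158)):
        m=(abs(X-cx)<60)&(abs(Y-cy)<50)&(Z>lo)&(Z<hi); r=cv2.minAreaRect(W[m][:,:2].astype(np.float32)); print(nm,np.round(r[0],1))
a=cv2.imread('pics/topF.png'); cv2.imwrite('pics/tFa.png',cv2.resize(a[120:320,60:460],None,fx=2,fy=2,interpolation=cv2.INTER_CUBIC))
E
```

```text
26.075 [457.65200573 389.13340622 260.66699354] [ 0.67513072 -0.29779792 -0.62088872]
top bar a [-16.3 -12.5  -8.5] b [-22.4  20.6]
square [ 591.8 -192.4] [79.1 11.1]
small [ 595.8 -254.9] [53.   9.6]
bottle [520.  283.5]
cup [551.   53.4]
scene bar a [-18.1 -11.8  -8.9] b [-23.8  18.5]
square [ 593.6 -194.9] [81.5 10.1]
small [ 598.6 -255.9] [49.1  9.2]
bottle [520.1 280.1]
cup [552.7  49.1]
```

View pics/tFa.png

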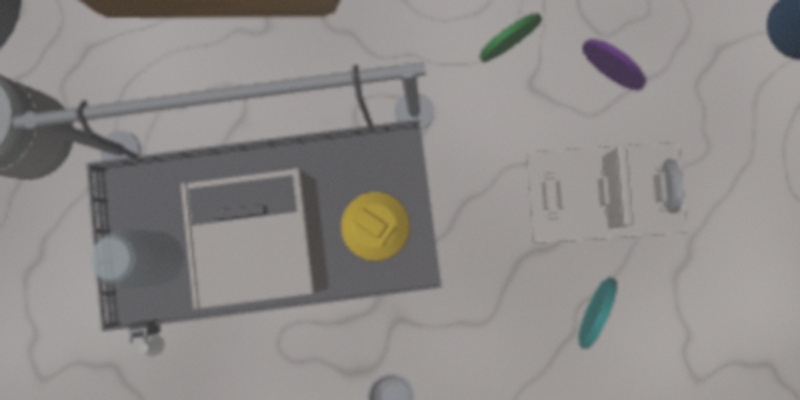

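The plate covers the slot (crop (243,200)), with the bar 12 mm from the slot's middle as it should be when shut. The lid is gone from the rack and everything else stands unmoved.

```bash
python3 -c "
from rig import ticket; print(ticket.finish_job())"
```

```text
the job is handed in; nothing more can be done
None
```

I handed the job in with about 26 s on the clock. The large steel lid is inside the keeper and the shutter is closed over the slot.

**What I did**
- I gripped the shutter bar and slid it open by about 45 mm. It had started about 5 mm open.
- I took the large lid from the rack, turned it to the slot and lowered it between the lips, then let go.
- I pressed its top edge down with shut fingers until they were level with the keeper's top.
- I slid the shutter back until it would go no further.

**Last checks**
- **Lid:** after pressing, the slot was clear and nothing stuck out above the keeper's top. The lid can't be seen inside, so its final resting position is inferred. The fingers read no force at the two stops checked while pressing, so it probably dropped in early.
- **Shutter:** the bar ended about 12 mm from the middle of the slot, which is the shut position. It had travelled about 50 mm and moved no further under two more small pushes.
- **Other things:** the small lid, square lid, bottle and cup measured within about 2 mm of where they started, which is no more than the camera noise.
- **Disagreements:** the two cameras differed by 1 to 4 mm, mostly in y. The wrist force in z read negative, about 5 N, while pushing the lid down. I expected it to be positive, and I did not resolve the sign.

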